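# Heft two grinding jars and run the loaded one on the vortex mixer

### The arm

A 7-joint arm with a two-finger parallel gripper is mounted at the origin on the work surface. World frame = base frame: x ahead of the robot, y to its left, z up, the work surface at z = 0. Lengths are in m, angles in rad, forces in N, time in s.
With the tool pointing down it reaches from about 0.4 to 0.875 m from the base axis. Payload 19.3 kg.
Tool frame: the origin (TCP) lies between the finger pads, 19 mm behind the fingertips; this is the grasp point; z points along the fingers, y is the direction in which the jaws open and shut (so a half turn about z gives the same grasp; the last joint's range is limited). The gripper opens to 85 mm and grips with 20 to 120 N. Pads are 22 mm wide; open, the fingers measure 114 mm over their backs; the gripper's body (76 mm by 85 mm) begins 54 mm behind the grasp point. The pads swing forward as they close: fully open they stand 13 mm farther back than shut.
Start: joints at [-1.188, 0.521, -0.036, 1.599, 0.021, 1.021, -0.113], TCP at [0.273, 0.562, 0.25] pointing down, gripper open.
Joint ranges: [-2.91, 2.91], [-0.3, 2.13], [-1.5, 1.42], [0.17, 2.43], [-1.26, 4.41], [0.16, 1.93], [-2.52, 2.52]. Speed limits (rad/s): [1.89, 1.89, 2.39, 2.39, 3.01, 3.01, 3.01].

### API

Orientations are given as [roll, pitch, yaw] about the fixed x, y, z axes, in that order (R = Rz(yaw) Ry(pitch) Rx(roll)).
In Python, from workcell import bot gives the robot as it stands.
- The arm moves only by the tool carry_out, never from a script. Its argument "targets" is a list of rows, each a list of 7 numbers: the shift along the tool's x, y, z in mm, then the turn, a rotation vector about the tool's x, y, z in units of 6 degrees (1.0 is 6 degrees), then the closure in counts, from 0 (fully open) to 255 (shut). A call has 1 to 5 rows; each row shifts and turns the commanded pose from where the row before left it, along the tool's axes as they then stand; what a row does not reach is not made up. A row lasts 1/12 s, in which the tool goes at most 41.7 mm and 7.16 degrees, less where a joint would pass 70% of its speed; a pose out of reach is approached as far as the arm can. A call is refused whole if a number of a shift passes 41.7 or a number of a turn 1, either way. A call with a gripper value outside its range is refused whole. The fingers move at their own pace and stop on an object; "force" is the grip in N (left out, the last holds). Time passes only in rows, so rows that do not move let the fingers close. It gives the time, the measured TCP pose, the force and the opening at its end, in the units of the state.
- bot.observe(): the state, without advancing time (a new reading comes with each control period).
- bot.grab_frame(name): name is "scene" or "top"; returns a dict with "color" (480x640x3 uint8, red, green, blue), "z_map" (480x640 float32, m along the optical axis (not along the pixel's ray), 0 where there is no reading), "K" (3x3 intrinsics, pixels), "k1" (the pictures are not rectified: a ray, as slopes to the right and down, at radius r is drawn at 1 + k1 r^2 times it, then the intrinsics apply), "cam_to_world" (4x4, takes a point from camera to world coordinates). Camera axes: x right, y down, z forward; pixel columns grow to the right and rows downward; lengths in m; the calibration is good to about 2 mm. A picture is of the moment at which its call begins.
- bot.job_done(): hands the job in, once; it reports no verdict.
The state is a dict: "clock": time; "qpos": joint angles; "qd": joint speeds; "joint_efforts": joint torques, N m; "position": TCP position; "tool_rot": TCP orientation; "force": force on the tool from outside, world axes, zero at the start; "moment": the same for the moment, N m; "grip_width": finger opening in m.
Only numpy, scipy, OpenCV 4.12 (cv2) and the standard library are available. Lean on these libraries where they do the work, as an engineer would, in place of code of your own. Each camera call takes 0.05 s, during which the arm holds its last target. There are 200 camera calls.

### The job

Two identical closed grinding jars stand in the rack: one holds a steel grinding rod, the other only a light plastic one. Lift each jar clear of the rack in turn to feel which is the heavier, leave the lighter one standing in the rack, and hold the heavier one upright in the middle of the vortex mixer's rubber platform, pressed down so that the sprung platform goes to its stop, as one does to run the mixer. Finish like that, still gripping the jar and pressing, and do not disturb the wash bottle, beaker or reagent bottle.

Things in the scene. Friction and masses are not known exactly. Their poses are not given: they have to be found in the camera images.
- rack: Low aluminium block fixed to the bench, 85 (its x) by 200 (its y) by 30 mm high, with two round wells 50 mm across and 24 mm deep, at 55 mm either side of its middle along its y axis; well floors are 6 mm above the bench. Origin: centre of its underside, z up. It may stand on either side of the bench, somewhat turned.
- jar_1: Closed opaque white plastic jar, 42 mm in diameter, 105 mm tall, with a ribbed grey screw cap 46 mm in diameter over its top 24 mm. Stands upright in one well of the rack (4 mm play all round). Origin: centre of its underside, z up through the cap. Looks exactly like jar_2; either may be the heavier. Jars weigh 0.1 to 0.6 kg and differ by over 0.2 kg. The rod inside has 2 mm play.
- jar_2: The other jar, same in size and look as jar_1, in the other well of the rack.
- mixer: Vortex mixer fixed to the bench: black plastic housing, 140 by 140 mm at the foot, tapering to 80 by 80 mm at the top, 92 mm high, with a grey control panel (switch and dial) on its sloped -x side and a round grey rubber platform, 76 mm across, above its middle. Origin: centre of its underside, z up. It may stand on either side of the bench, somewhat turned.
- platform_pad (a point): Centre of the platform's flat rubber floor, 118 mm above the bench when not pressed. The floor is about 66 mm in diameter inside a low rim that stands 6 mm above it; a jar stands in it with its underside on this point.
- platform (a joint): Downward travel of the mixer's sprung platform: 0 = up, 0.006 m = at its stop. It begins to move at about 5 N and reaches the stop at about 11 N; the weight of a jar alone does not press it.
- wash_bottle: Bystander: white plastic wash bottle with blue cap and bent spout, 64 mm in diameter, 180 mm tall. Origin: centre of its underside, z up.
- beaker: Bystander: clear plastic beaker, 72 mm across the mouth, 95 mm tall. Origin: centre of its underside, z up.
- reagent_bottle: Bystander: amber reagent bottle with white cap, 60 mm in diameter, 125 mm tall. Origin: centre of its underside, z up.
Not all that is in view belongs to the job. Leave any blue or yellow look-alike of the jar_1 alone.

How it is judged:
On the way, in this order (a step that is already met when the one before it is completed fails the run):
1. the lighter jar has been lifted clear of the rack, with the heavier one standing in it (((z of jar_1 in the frame of rack above 0.031 m and contact force between jar_1 and rack below 0.02 N and contact force between jar_1 and the fingers above 1 N and z of jar_2 in the frame of rack below 0.012 m and angle between jar_2's own z axis and vertical below 0.2 rad and contact force between jar_2 and rack above 2.7 N) or (z of jar_2 in the frame of rack above 0.031 m and contact force between jar_2 and rack below 0.02 N and contact force between jar_2 and the fingers above 1 N and z of jar_1 in the frame of rack below 0.012 m and angle between jar_1's own z axis and vertical below 0.2 rad and contact force between jar_1 and rack above 2.7 N))), for 0.2 s.
2. the heavier jar is lifted clear of the rack, with the lighter one standing back in it (((z of jar_1 in the frame of rack above 0.031 m and contact force between jar_1 and rack below 0.02 N and contact force between jar_1 and the fingers above 1 N and z of jar_2 in the frame of rack below 0.012 m and angle between jar_2's own z axis and vertical below 0.2 rad and contact force between jar_2 and rack between 0.6 and 2.7 N and contact force between jar_2 and the fingers below 0.02 N) or (z of jar_2 in the frame of rack above 0.031 m and contact force between jar_2 and rack below 0.02 N and contact force between jar_2 and the fingers above 1 N and z of jar_1 in the frame of rack below 0.012 m and angle between jar_1's own z axis and vertical below 0.2 rad and contact force between jar_1 and rack between 0.6 and 2.7 N and contact force between jar_1 and the fingers below 0.02 N))), for 0.2 s.
At the end, for the whole second after the job is handed in: The heavier jar is gripped (TCP no more than 12 mm above the cap's top) and stands upright (within 0.17 rad) on the mixer's platform, within 16 mm of its middle and at rest, pressing it down by more than 4 of its 6 mm; the lighter jar stands upright in a well of the rack, untouched (value of joint platform above 0.004 m and ((horizontal distance between jar_1 and platform_pad below 0.016 m and z of jar_1 in the frame of platform_pad between -0.004 and 0.006 m and angle between jar_1's own z axis and vertical below 0.17 rad and contact force between jar_1 and the fingers above 1 N and z of the grasp point in the frame of jar_1 below 0.117 m and linear speed of jar_1 below 0.05 m/s and z of jar_2 in the frame of rack below 0.012 m and angle between jar_2's own z axis and vertical below 0.2 rad and contact force between jar_2 and rack between 0.6 and 2.7 N and contact force between jar_2 and the fingers below 0.02 N) or (horizontal distance between jar_2 and platform_pad below 0.016 m and z of jar_2 in the frame of platform_pad between -0.004 and 0.006 m and angle between jar_2's own z axis and vertical below 0.17 rad and contact force between jar_2 and the fingers above 1 N and z of the grasp point in the frame of jar_2 below 0.117 m and linear speed of jar_2 below 0.05 m/s and z of jar_1 in the frame of rack below 0.012 m and angle between jar_1's own z axis and vertical below 0.2 rad and contact force between jar_1 and rack between 0.6 and 2.7 N and contact force between jar_1 and the fingers below 0.02 N))); the arm keeps its last pose, push and grip.
It fails at once if the wash bottle is knocked over or shifted more than 30 mm (distance of wash_bottle from where it was at the start of the episode above 0.03 m or angle between wash_bottle's own z axis and vertical above 0.4 rad).
It fails at once if the beaker is knocked over or shifted more than 30 mm (distance of beaker from where it was at the start of the episode above 0.03 m or angle between beaker's own z axis and vertical above 0.4 rad).
It fails at once if the reagent bottle is knocked over or shifted more than 30 mm (distance of reagent_bottle from where it was at the start of the episode above 0.03 m or angle between reagent_bottle's own z axis and vertical above 0.4 rad).
It also fails if it takes over 61 s, if anything falls off the work surface, if the arm or the gripper's body presses on something with over 40 N, if the wrist force passes 120 N, or if a joint passes its speed limit or range.

## Working session

There is one attempt and no reset: what is moved stays moved. The work goes in short steps, Python scripts to look and compute and a tool call to move; the robot and the scene stay as the last step left them, time stands still between calls to the robot, and variables do not carry over. Pictures are saved under pics/ and viewed, about 8 in all and at most 12, crops included, and the job is handed in when it is done.

Besides the shell and the picture viewer there is one more tool, called after "Call:" as a command line: name --pt "numbers of a row" for each row, then --argument value for the rest. carry_out: Moves the arm, as the interface text tells. Its arguments: {"type":"object","properties":{"targets":{"type":"array","items":{"type":"array","items":{"type":"number"}}},"force":{"type":"number"}},"required":["targets"]}

```bash
mkdir -p pics
cat > h.py <<'E'
import numpy as np, cv2
from workcell import bot
def undist(f,u,v):
    K=np.array(f["K"]);x=(u-K[0,2])/K[0,0];y=(v-K[1,2])/K[1,1]
    rd=np.hypot(x,y);r=rd
    for _ in range(20): r=rd/(1+f["k1"]*r*r)
    s=np.where(rd>0,r/np.maximum(rd,1e-12),1.);return x*s,y*s
def cloud(f):
    v,u=np.mgrid[:480,:640];x,y=undist(f,u.astype(float),v.astype(float))
    z=f["z_map"];P=np.stack([x*z,y*z,z],-1);T=np.array(f["cam_to_world"])
    W=P@T[:3,:3].T+T[:3,3];W[z==0]=np.nan;return W
def save(f,n,crop=None,k=1):
    im=f["color"][:,:,::-1]
    if crop: a,b,c,d=crop;im=im[b:d,a:c]
    cv2.imwrite("pics/"+n,cv2.resize(im,None,fx=k,fy=k,interpolation=cv2.INTER_CUBIC))
E
python3 - <<'E'
from h import *
for n in("scene","top"):
    f=bot.grab_frame(n);save(f,n+"0.png");np.savez(n+"0.npz",**f);print(n,f["k1"],np.round(f["cam_to_world"],2).tolist())
print(bot.observe())
E
```

```text
scene -0.16744797504126407 [[0.83, 0.44, -0.34, 0.93], [0.56, -0.65, 0.52, -0.58], [0.01, -0.62, -0.78, 0.95], [0.0, 0.0, 0.0, 1.0]]
top -0.08334446103164293 [[0.0, -1.0, 0.07, 0.5], [-1.0, -0.0, -0.04, 0.0], [0.04, -0.07, -1.0, 0.83], [0.0, 0.0, 0.0, 1.0]]
{'clock': 0.1, 'qpos': array([-1.18823536,  0.52195744, -0.0363492 ,  1.59993477,  0.02120094,
        1.0210645 , -0.11281061]), 'qd': array([-0.00022458, -0.00122275, -0.00215427, -0.00214463, -0.00015346,
        0.0002967 ,  0.0003939 ]), 'joint_efforts': array([ 5.10742451e-03, -9.28496647e+01,  1.98481210e+00, -3.70533907e+01,
        1.83269317e-02,  5.36215404e-03,  2.39365136e-05]), 'position': array([0.27330641, 0.56177909, 0.24948694]), 'tool_rot': array([-3.14061511e+00,  5.65780221e-05,  2.68882920e+00]), 'force': array([-0.46124408, -0.80602517, -0.0205156 ]), 'moment': array([ 0.00986114, -0.03689846, -0.01394458]), 'grip_width': 0.0852853342653095}
```

View pics/scene0.png

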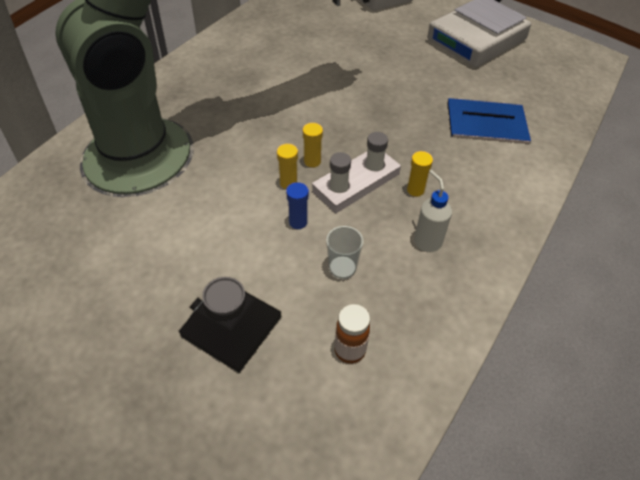

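View pics/top0.png

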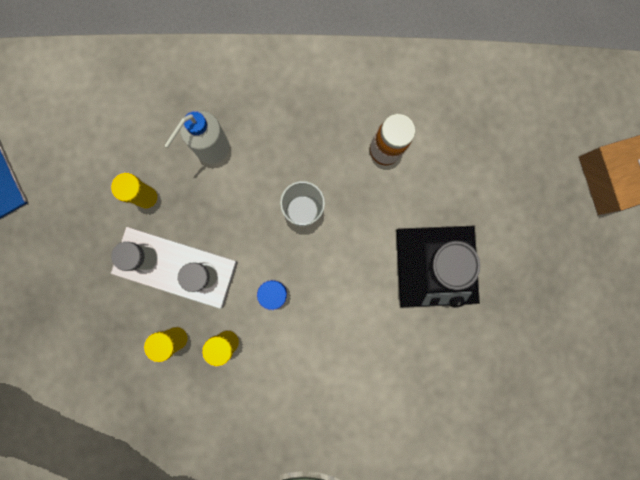

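Scene: the grey-capped white jars stand in the rack, at top (128,256) and (194,277). The three yellow jars (126,187), (159,347), (217,351) and the blue one (272,295) are look-alikes to leave alone. The mixer platform is at (456,265).

Run:
```python
from h import *
f=bot.grab_frame("top");W=cloud(f);col=f["color"].astype(int)
save(f,"crop1.png",(90,150,310,380),3)
g=bot.grab_frame("scene");G=cloud(g)
def c(W,u,v,r,zlo,zhi,n):
    p=W[v-r:v+r,u-r:u+r].reshape(-1,3);p=p[(p[:,2]>zlo)&(p[:,2]<zhi)]
    if len(p)<5: print(n,"few",np.nanmax(W[v-r:v+r,u-r:u+r,2]));return
    zt=np.percentile(p[:,2],60);q=p[abs(p[:,2]-zt)<.006][:,:2].astype(np.float32);(x,y),R=cv2.minEnclosingCircle(q)
    print(n,np.round([x,y,R,*q.mean(0)],4),"z",round(float(zt),4),len(q))
for n,u,v,r in[("jarA",128,256,24),("jarB",194,277,24),("yel1",126,187,22),("yel2",159,347,22),("yel3",217,351,22),("blue",272,295,22),("wash",200,130,30),("beaker",302,205,30),("reag",397,132,28),("plat",456,265,32)]:
    c(W,u,v,r,.07,.25,n)
for n,u,v,r in[("jarB s",341,160,14),("jarA s",377,142,14),("plat s",224,297,28)]: c(G,u,v,r,.085,.25,n)
# rack top
for WW,nm in((W,"top"),(G,"scene")):
    m=(abs(WW[...,2]-.03)<.005)&(WW[...,1]>.1)&(WW[...,1]<.45)&(WW[...,0]>.3)&(WW[...,0]<.65)
    l,lab,st,ce=cv2.connectedComponentsWithStats(m.astype(np.uint8))
    k=1+np.argmax(st[1:,4]);print(nm,cv2.minAreaRect(WW[lab==k][:,:2].astype(np.float32)))
# mixer foot
m=(W[...,2]>.01)&(W[...,1]<-.08)&(W[...,1]>-.35)&(W[...,0]>.35)&(W[...,0]<.65)&(col.sum(-1)<150)
print(cv2.minAreaRect(W[m][:,:2].astype(np.float32)))
for dv in range(-30,31,6): print(np.round(W[265+dv,456],3), end=" ")
```

```text
jarA [0.5247 0.2766 0.0233 0.5245 0.2757] z 0.1108 670
jarB [0.4917 0.1714 0.0238 0.4923 0.1708] z 0.1111 683
yel1 [0.6346 0.2831 0.0235 0.6345 0.2823] z 0.1046 654
yel2 [0.3829 0.224  0.0244 0.3835 0.2237] z 0.105 708
yel3 [0.377  0.1331 0.024  0.3778 0.1324] z 0.1054 719
blue [0.464  0.049  0.0238 0.4642 0.0488] z 0.1053 696
wash [0.7262 0.1645 0.0244 0.7191 0.1589] z 0.1239 266
beaker [0.6115 0.001  0.0361 0.6149 0.0009] z 0.0938 307
reag [ 0.7249 -0.1499  0.0268  0.7243 -0.1495] z 0.1245 853
plat [ 0.5115 -0.2395  0.0376  0.5112 -0.2408] z 0.1178 1532
jarB s [0.4932 0.1717 0.0252 0.4929 0.1699] z 0.1111 289
jarA s [0.5247 0.2775 0.0267 0.526  0.2744] z 0.1107 255
plat s [ 0.5108 -0.239   0.0386  0.51   -0.2388] z 0.1181 1165
top ((0.5085712671279907, 0.2245340198278427), (0.2008097916841507, 0.08474058657884598), 72.8612289428711)
scene ((0.508080005645752, 0.2244683802127838), (0.2059493362903595, 0.08982077240943909), 72.572509765625)
((0.5103815793991089, -0.23769444227218628), (0.13817548751831055, 0.13553385436534882), 2.253352403640747)
[ 0.563 -0.259  0.068] [ 0.551 -0.251  0.09 ] [ 0.539 -0.241  0.118] [ 0.53  -0.241  0.12 ] [ 0.52  -0.242  0.117] [ 0.511 -0.241  0.118] [ 0.502 -0.241  0.118] [ 0.492 -0.241  0.118] [ 0.483 -0.24   0.12 ] [ 0.472 -0.251  0.088] [ 0.462 -0.257  0.069]
```

View pics/crop1.png

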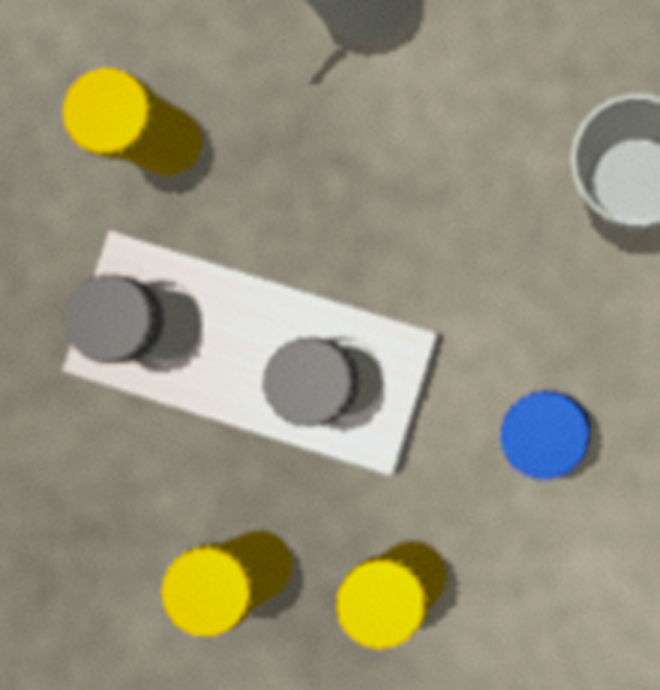

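Call:
carry_out --pt "0 0 0 0 0 -0.73 0" --pt "0 0 0 0 0 -0.73 0" --pt "-32.4 -19.9 0 0 0 0 0" --pt "-32.4 -19.9 0 0 0 0 0" --pt "-32.4 -19.9 0 0 0 0 0" --force 80

```text
clock: 0.62
position: [0.3491, 0.4751, 0.2497]
tool_rot: [-3.141, -0.0, 2.843]
force: [0.9, 0.7, 0.2]
grip_width: 0.0855
```

Call:
carry_out --pt "-32.4 -19.9 0 0 0 0 0" --pt "-32.4 -19.9 0 0 0 0 0" --pt "-32.4 -19.9 0 0 0 0 0" --pt "-32.4 -19.9 0 0 0 0 0" --pt "-32.4 -19.9 0 0 0 0 0"

```text
clock: 1.03
position: [0.475, 0.3317, 0.25]
tool_rot: [3.142, 0.0, 2.842]
force: [0.3, 0.5, 0.3]
grip_width: 0.0854
```

Call:
carry_out --pt "-32.4 -19.9 0 0 0 0 0" --pt "-32.4 -19.9 0 0 0 0 0" --pt "0 0 30 0 0 0 0" --pt "0 0 0 0 0 0 0" --pt "0 0 0 0 0 0 0"

```text
clock: 1.45
position: [0.5234, 0.2761, 0.2193]
tool_rot: [-3.14, -0.002, 2.842]
force: [-0.7, 1.0, -0.8]
grip_width: 0.085
```

Call:
carry_out --pt "-1.2 0.9 30 0 0 0 0" --pt "0 0 30 0 0 0 0" --pt "0 0 30 0 0 0 0" --pt "0 0 20 0 0 0 0" --pt "0 0 10 0 0 0 0"

```text
clock: 1.87
position: [0.5243, 0.2778, 0.0987]
tool_rot: [-3.14, -0.002, 2.844]
force: [-0.4, 0.4, 0.2]
grip_width: 0.0855
```

Call:
carry_out --pt "0 0 0 0 0 0 0" --pt "0 0 0 0 0 0 120" --pt "0 0 0 0 0 0 255" --pt "0 0 0 0 0 0 255" --pt "0 0 0 0 0 0 255"

```text
clock: 2.28
position: [0.5265, 0.277, 0.1019]
tool_rot: [3.14, 0.002, 2.842]
force: [-2.4, -2.0, 13.1]
grip_width: 0.0438
```

Call:
carry_out --pt "0 0 0 0 0 0 255" --pt "0 0 0 0 0 0 255" --pt "0 0 0 0 0 0 255" --pt "0 0 0 0 0 0 255" --pt "0 0 0 0 0 0 255"

```text
clock: 2.7
position: [0.5264, 0.277, 0.1019]
tool_rot: [3.14, 0.002, 2.841]
force: [-4.0, -2.4, 15.5]
grip_width: 0.044
```

Call:
carry_out --pt "0 0 -10 0 0 0 255" --pt "0 0 -15 0 0 0 255" --pt "0 0 -15 0 0 0 255" --pt "0 0 -10 0 0 0 255" --pt "0 0 0 0 0 0 255"

```text
clock: 3.12
position: [0.5264, 0.2771, 0.1525]
tool_rot: [3.139, 0.002, 2.841]
force: [0.9, -0.5, -3.7]
grip_width: 0.0435
```

Call:
carry_out --pt "0 0 0 0 0 0 255" --pt "0 0 0 0 0 0 255" --pt "0 0 0 0 0 0 255" --pt "0 0 0 0 0 0 255" --pt "0 0 0 0 0 0 255"

```text
clock: 3.53
position: [0.5254, 0.2765, 0.1494]
tool_rot: [-3.141, -0.001, 2.842]
force: [0.8, 0.3, -6.0]
grip_width: 0.0437
```

Run:
```python
from h import *
f=bot.grab_frame("scene");save(f,"lift1.png",(240,60,480,240),3)
for i in range(4):
    o=bot.observe();print(o["clock"],o["position"],o["force"],o["moment"],o["grip_width"]);bot.grab_frame("top")
```

```text
3.5833 [0.52545463 0.27654649 0.14956773] [ 0.45564154  0.41855584 -5.78138382] [0.02232212 0.02244179 0.00112911] 0.043725759228648284
3.6333 [0.52550009 0.27661703 0.14968385] [ 0.13712793  0.34342909 -5.00919391] [-0.04498077 -0.04087274  0.00949442] 0.04368387542103255
3.6833 [0.52550292 0.27663342 0.1497428 ] [-0.05067856 -0.17877519 -4.07921515] [-0.00239081  0.03543511 -0.01232418] 0.043538494337511294
3.7333 [0.52553508 0.27664108 0.14983178] [ 0.05813021 -0.32530271 -4.41199341] [0.02476105 0.04298279 0.03591971] 0.043642772178698885
```

View pics/lift1.png

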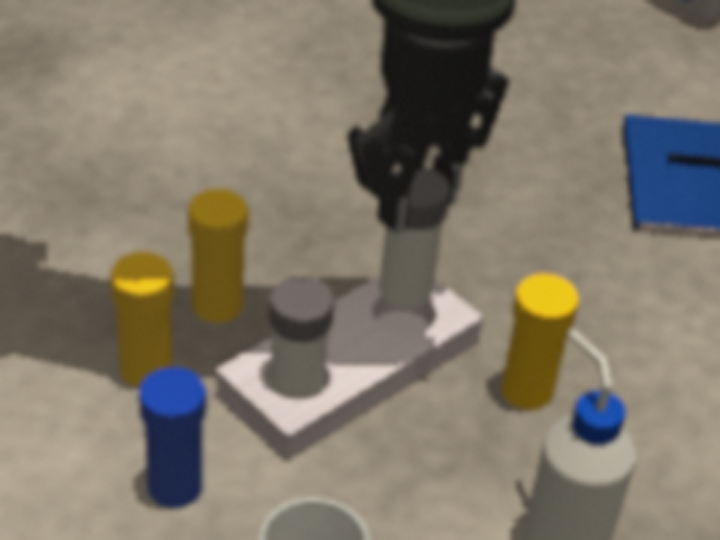

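The picture shows the jar from well A hanging in the gripper, cap at crop (428,190). It is clear of the rack, and the other jar still stands at (302,340). I'll hold still to get a longer weight reading.

Call:
carry_out --pt "0 0 0 0 0 0 255" --pt "0 0 0 0 0 0 255" --pt "0 0 0 0 0 0 255" --pt "0 0 0 0 0 0 255" --pt "0 0 0 0 0 0 255"

```text
clock: 4.2
position: [0.5256, 0.2767, 0.15]
tool_rot: [-3.142, 0.0, 2.842]
force: [0.2, -0.2, -5.4]
grip_width: 0.0436
```

```bash
cat > w.py <<'E'
from h import *
F=[]
for i in range(12):
    F.append(bot.observe()["force"]);bot.grab_frame("top")
F=np.array(F);print(F.mean(0),F.std(0),bot.observe()["position"])
E
python3 w.py
```

```text
[-0.15472475  0.00625852 -5.30243499] [0.28620829 0.33761135 0.40682595] [0.52559326 0.27664409 0.14999177]
```

5.3 N means about 0.54 kg, so A is almost certainly the heavy one. I'll set it back, then lift B.

Call:
carry_out --pt "0 0 12 0 0 0 255" --pt "0 0 12 0 0 0 255" --pt "0 0 10 0 0 0 255" --pt "0 0 7 0 0 0 255" --pt "0 0 5 0 0 0 255"

```text
clock: 5.22
position: [0.5251, 0.2764, 0.1023]
tool_rot: [-3.14, -0.001, 2.842]
force: [0.7, -0.5, -5.1]
grip_width: 0.0435
```

Call:
carry_out --pt "0 0 2 0 0 0 255" --pt "0 0 0 0 0 0 255" --pt "0 0 0 0 0 0 255" --pt "0 0 0 0 0 0 255" --pt "0 0 0 0 0 0 255"

```text
clock: 5.63
position: [0.5256, 0.2764, 0.102]
tool_rot: [-3.141, -0.0, 2.841]
force: [-2.1, -2.6, 1.9]
grip_width: 0.0435
```

Call:
carry_out --pt "0 0 0 0 0 0 100" --pt "0 0 0 0 0 0 0" --pt "0 0 0 0 0 0 0" --pt "0 0 0 0 0 0 0" --pt "0 0 0 0 0 0 0"

```text
clock: 6.05
position: [0.5257, 0.2768, 0.102]
tool_rot: [3.141, 0.0, 2.842]
force: [-0.2, 0.1, 0.0]
grip_width: 0.0851
```

Call:
carry_out --pt "0 0 -10 0 0 0 0" --pt "0 0 -20 0 0 0 0" --pt "0 0 -30 0 0 0 0" --pt "0 0 -20 0 0 0 0" --pt "0 0 0 0 0 0 0"

```text
clock: 6.47
position: [0.5272, 0.2775, 0.1868]
tool_rot: [3.137, 0.004, 2.841]
force: [0.5, 0.7, -0.1]
grip_width: 0.0854
```

Run:
```python
from h import *
o=bot.observe();print(o["position"],o["tool_rot"],o["force"],o["grip_width"])
f=bot.grab_frame("scene");save(f,"rel1.png",(240,60,480,240),3);G=cloud(f)
```

```text
[0.527246   0.27753121 0.18682262] [3.1369007  0.00401403 2.84134113] [ 0.54883819  0.73676886 -0.08911241] 0.08536427445206564
```

View pics/rel1.png

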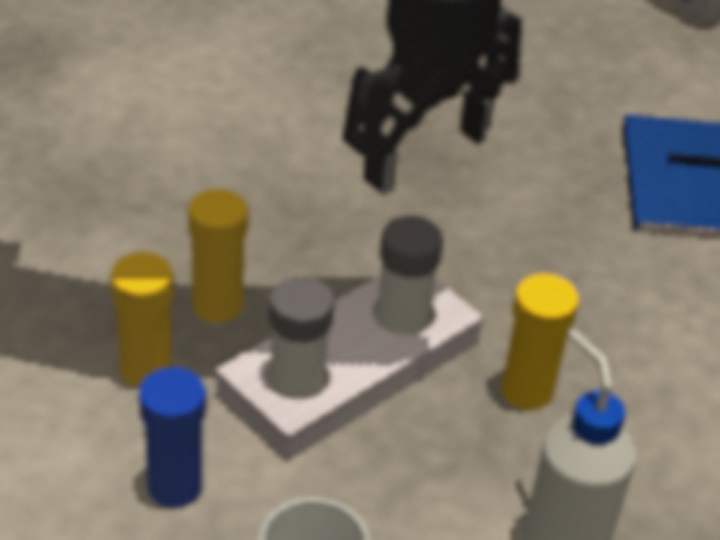

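Jar A is seated again upright, cap at crop (412,240), and the gripper is clear. Next is jar B.

Call:
carry_out --pt "0.3 -27.6 0 0 0 0 0" --pt "0.3 -27.6 0 0 0 0 0" --pt "0.3 -27.6 0 0 0 0 0" --pt "0.3 -27.6 0 0 0 0 0" --pt "0 0 0 0 0 0 0"

```text
clock: 6.93
position: [0.4904, 0.1664, 0.1818]
tool_rot: [-3.139, -0.001, 2.837]
force: [1.2, -1.5, -0.9]
grip_width: 0.0855
```

Call:
carry_out --pt "0 0 0 0 0 0 0" --pt "0 0 0 0 0 0 0" --pt "0 0 0 0 0 0 0"

```text
clock: 7.18
position: [0.4919, 0.1724, 0.1819]
tool_rot: [3.141, -0.0, 2.843]
force: [1.0, -0.1, 0.1]
grip_width: 0.0852
```

Call:
carry_out --pt "0 -1 25 0 0 0 0" --pt "0 0 25 0 0 0 0" --pt "0 0 20 0 0 0 0" --pt "0 0 12 0 0 0 0" --pt "0 0 0 0 0 0 0"

```text
clock: 7.6
position: [0.4903, 0.171, 0.0975]
tool_rot: [-3.139, -0.003, 2.843]
force: [-0.1, 0.4, -0.5]
grip_width: 0.0852
```

Call:
carry_out --pt "0 0 0 0 0 0 120" --pt "0 0 0 0 0 0 255" --pt "0 0 0 0 0 0 255" --pt "0 0 0 0 0 0 255" --pt "0 0 0 0 0 0 255"

```text
clock: 8.02
position: [0.4923, 0.171, 0.1013]
tool_rot: [3.14, 0.002, 2.842]
force: [-1.2, -0.1, 10.4]
grip_width: 0.044
```

Call:
carry_out --pt "0 0 0 0 0 0 255" --pt "0 0 0 0 0 0 255" --pt "0 0 0 0 0 0 255" --pt "0 0 0 0 0 0 255" --pt "0 0 0 0 0 0 255"

```text
clock: 8.43
position: [0.4923, 0.171, 0.1013]
tool_rot: [3.14, 0.002, 2.842]
force: [-0.5, -0.1, 9.5]
grip_width: 0.0439
```

Call:
carry_out --pt "0 0 -10 0 0 0 255" --pt "0 0 -15 0 0 0 255" --pt "0 0 -15 0 0 0 255" --pt "0 0 -10 0 0 0 255" --pt "0 0 0 0 0 0 255"

```text
clock: 8.85
position: [0.4925, 0.171, 0.1524]
tool_rot: [3.139, 0.003, 2.842]
force: [0.1, 0.1, 0.2]
grip_width: 0.044
```

Call:
carry_out --pt "0 0 0 0 0 0 255" --pt "0 0 0 0 0 0 255" --pt "0 0 0 0 0 0 255" --pt "0 0 0 0 0 0 255" --pt "0 0 0 0 0 0 255"

```text
clock: 9.27
position: [0.4913, 0.1705, 0.1495]
tool_rot: [-3.141, -0.001, 2.842]
force: [0.2, -0.1, -2.3]
grip_width: 0.0435
```

Call:
carry_out --pt "0 0 0 0 0 0 255" --pt "0 0 0 0 0 0 255" --pt "0 0 0 0 0 0 255" --pt "0 0 0 0 0 0 255" --pt "0 0 0 0 0 0 255"

```text
clock: 9.68
position: [0.4915, 0.1706, 0.15]
tool_rot: [-3.142, 0.0, 2.842]
force: [0.1, -0.2, -2.1]
grip_width: 0.0435
```

```bash
python3 w.py
python3 - <<'E'
from h import *
f=bot.grab_frame("scene");save(f,"lift2.png",(240,60,480,240),3)
E
```

```text
[ 0.19374531 -0.22114159 -1.73955902] [0.50541428 0.37415722 0.63120213] [0.49152704 0.17057904 0.15000238]
```

View pics/lift2.png

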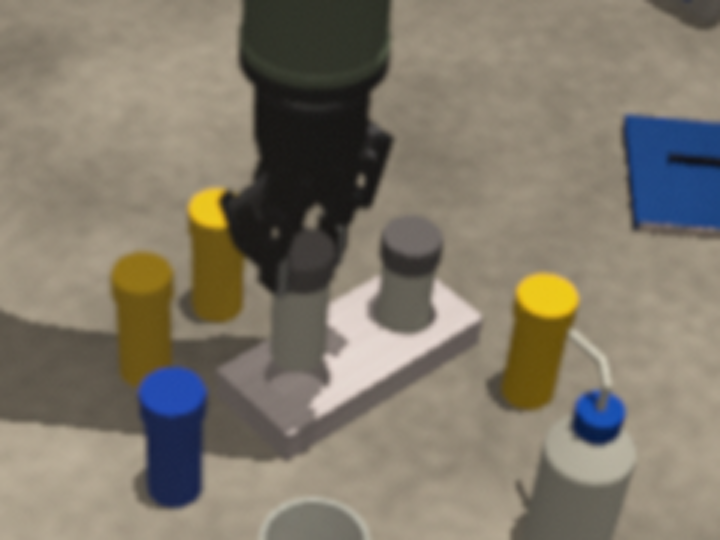

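Jar B hangs in the gripper, cap at crop (308,255), while A stands in its well at (410,245). B weighs about 1.8 N against 5.3 N for A, so B is the lighter. I'll put it back.

Call:
carry_out --pt "0 0 12 0 0 0 255" --pt "0 0 12 0 0 0 255" --pt "0 0 10 0 0 0 255" --pt "0 0 7 0 0 0 255" --pt "0 0 5 0 0 0 255"

```text
clock: 10.75
position: [0.4913, 0.1705, 0.1032]
tool_rot: [-3.141, -0.001, 2.842]
force: [-0.3, -0.6, -1.2]
grip_width: 0.044
```

Call:
carry_out --pt "0 0 2 0 0 0 255" --pt "0 0 0 0 0 0 255" --pt "0 0 0 0 0 0 255" --pt "0 0 0 0 0 0 255" --pt "0 0 0 0 0 0 255"

```text
clock: 11.17
position: [0.4917, 0.1706, 0.1023]
tool_rot: [3.141, 0.0, 2.842]
force: [-0.1, -0.4, -1.2]
grip_width: 0.0437
```

Call:
carry_out --pt "0 0 2 0 0 0 255" --pt "0 0 0 0 0 0 255" --pt "0 0 0 0 0 0 255" --pt "0 0 0 0 0 0 255"

```text
clock: 11.5
position: [0.4922, 0.1708, 0.1012]
tool_rot: [3.14, 0.001, 2.841]
force: [-4.1, -0.8, 23.1]
grip_width: 0.0439
```

Call:
carry_out --pt "0 0 0 0 0 0 100" --pt "0 0 0 0 0 0 0" --pt "0 0 0 0 0 0 0" --pt "0 0 0 0 0 0 0" --pt "0 0 0 0 0 0 0"

```text
clock: 11.92
position: [0.4915, 0.1706, 0.0999]
tool_rot: [-3.141, -0.0, 2.842]
force: [-0.1, -0.9, -1.2]
grip_width: 0.0855
```

Call:
carry_out --pt "0 0 -10 0 0 0 0" --pt "0 0 -20 0 0 0 0" --pt "0 0 -30 0 0 0 0" --pt "0 0 -22 0 0 0 0" --pt "0 0 0 0 0 0 0"

```text
clock: 12.33
position: [0.4932, 0.1711, 0.1866]
tool_rot: [3.138, 0.004, 2.841]
force: [0.2, 1.1, -0.1]
grip_width: 0.0855
```

Call:
carry_out --pt "-0.3 27.6 0 0 0 0 0" --pt "-0.3 27.6 0 0 0 0 0" --pt "-0.3 27.6 0 0 0 0 0" --pt "-0.3 27.6 0 0 0 0 0" --pt "0 0 0 0 0 0 0"

```text
clock: 12.75
position: [0.5255, 0.2811, 0.1824]
tool_rot: [3.139, -0.0, 2.846]
force: [-1.2, 0.2, 1.0]
grip_width: 0.0851
```

Call:
carry_out --pt "0 0 0 0 0 0 0" --pt "0 0 0 0 0 0 0" --pt "0 0 0 0 0 0 0" --pt "0 0 0 0 0 0 0"

```text
clock: 13.08
position: [0.5253, 0.2748, 0.1823]
tool_rot: [-3.141, 0.0, 2.841]
force: [-0.1, 0.4, 0.4]
grip_width: 0.0857
```

Run:
```python
from h import *
o=bot.observe();print(o["position"],o["tool_rot"],o["force"])
W=cloud(bot.grab_frame("scene"))
for n,u,v in(("A",377,142),("B",341,161)):
    p=W[v-14:v+14,u-14:u+14].reshape(-1,3);p=p[(abs(p[:,2]-.111)<.006)];print(n,cv2.minEnclosingCircle(p[:,:2].astype(np.float32)),p[:,2].mean(),len(p))
```

```text
[0.52533341 0.27476952 0.18228212] [-3.14137295e+00  1.49554084e-04  2.84057216e+00] [-0.0885981   0.44972607  0.3751296 ]
A ((0.5247625112533569, 0.27544382214546204), 0.025031596422195435) 0.11083568200621614 258
B ((0.4918026030063629, 0.17142508924007416), 0.025056378915905952) 0.11115476754057174 291
```

Call:
carry_out --pt "0 1.7 25 0 0 0 0" --pt "0 0 25 0 0 0 0" --pt "0 0 20 0 0 0 0" --pt "0 0 12 0 0 0 0" --pt "0 0 0 0 0 0 0" --force 100

```text
clock: 13.55
position: [0.5248, 0.2764, 0.0979]
tool_rot: [-3.139, -0.002, 2.841]
force: [-0.4, -0.1, -0.8]
grip_width: 0.0856
```

Call:
carry_out --pt "0 0 0 0 0 0 120" --pt "0 0 0 0 0 0 255" --pt "0 0 0 0 0 0 255" --pt "0 0 0 0 0 0 255" --pt "0 0 0 0 0 0 255"

```text
clock: 13.97
position: [0.5266, 0.2773, 0.1017]
tool_rot: [3.14, 0.002, 2.841]
force: [-1.3, -2.2, 14.8]
grip_width: 0.0433
```

Call:
carry_out --pt "0 0 0 0 0 0 255" --pt "0 0 0 0 0 0 255" --pt "0 0 0 0 0 0 255" --pt "0 0 0 0 0 0 255" --pt "0 0 0 0 0 0 255"

```text
clock: 14.38
position: [0.5266, 0.2773, 0.1017]
tool_rot: [3.14, 0.002, 2.841]
force: [-1.7, -3.1, 15.0]
grip_width: 0.0434
```

Call:
carry_out --pt "0 0 -10 0 0 0 255" --pt "0 0 -15 0 0 0 255" --pt "0 0 -15 0 0 0 255" --pt "0 0 -10 0 0 0 255" --pt "0 0 0 0 0 0 255"

```text
clock: 14.8
position: [0.5266, 0.2779, 0.1525]
tool_rot: [3.139, 0.002, 2.842]
force: [0.8, 0.6, -5.7]
grip_width: 0.0433
```

Call:
carry_out --pt "0 0 0 0 0 0 255" --pt "0 0 0 0 0 0 255" --pt "0 0 0 0 0 0 255" --pt "0 0 0 0 0 0 255" --pt "0 0 0 0 0 0 255"

```text
clock: 15.22
position: [0.5256, 0.2772, 0.1494]
tool_rot: [-3.141, -0.001, 2.842]
force: [0.5, 0.7, -5.5]
grip_width: 0.0434
```

```bash
python3 w.py
```

```text
[ 0.34372559  0.03563801 -5.54748451] [0.49529137 0.65153225 0.38706332] [0.5257996  0.27733341 0.15003065]
```

Call:
carry_out --pt "0 0 -20 0 0 0 255" --pt "0 0 -30 0 0 0 255" --pt "0 0 -30 0 0 0 255" --pt "0 0 -20 0 0 0 255" --pt "0 0 -15 0 0 0 255"

```text
clock: 16.23
position: [0.5262, 0.2775, 0.2674]
tool_rot: [3.14, 0.001, 2.842]
force: [-0.6, 0.2, -5.5]
grip_width: 0.0429
```

Call:
carry_out --pt "-4 -14 0 0 0 0 255" --pt "-6 -22 0 0 0 0 255" --pt "-7.7 -27.7 0 0 0 0 255" --pt "-7.7 -27.7 0 0 0 0 255" --pt "-7.7 -27.7 0 0 0 0 255"

```text
clock: 16.65
position: [0.5218, 0.1523, 0.2648]
tool_rot: [-3.141, -0.0, 2.842]
force: [1.1, 0.2, -5.6]
grip_width: 0.0432
```

Call:
carry_out --pt "-7.7 -27.7 0 0 0 0 255" --pt "-7.7 -27.7 0 0 0 0 255" --pt "-7.7 -27.7 0 0 0 0 255" --pt "-7.7 -27.7 0 0 0 0 255" --pt "-7.7 -27.7 0 0 0 0 255"

```text
clock: 17.07
position: [0.5176, 0.0085, 0.2649]
tool_rot: [-3.142, 0.0, 2.842]
force: [0.8, 0.2, -4.1]
grip_width: 0.0435
```

Call:
carry_out --pt "-7.7 -27.7 0 0 0 0 255" --pt "-7.7 -27.7 0 0 0 0 255" --pt "-7.7 -27.7 0 0 0 0 255" --pt "-7.7 -27.7 0 0 0 0 255" --pt "-7.7 -27.7 0 0 0 0 255"

```text
clock: 17.48
position: [0.5134, -0.1352, 0.2649]
tool_rot: [-3.142, 0.0, 2.842]
force: [0.7, -0.2, -5.6]
grip_width: 0.0435
```

Call:
carry_out --pt "-7.7 -27.7 0 0 0 0 255" --pt "-6 -22 0 0 0 0 255" --pt "0 0 0 0 0 0 255" --pt "0 0 0 0 0 0 255" --pt "0 0 0 0 0 0 255"

```text
clock: 17.9
position: [0.5122, -0.1847, 0.2648]
tool_rot: [3.141, -0.0, 2.842]
force: [-0.3, 1.0, -4.9]
grip_width: 0.0434
```

Call:
carry_out --pt "-5 -17.7 0 0 0 0 255" --pt "-5 -17.7 0 0 0 0 255" --pt "-5 -17.7 0 0 0 0 255" --pt "0 0 0 0 0 0 255" --pt "0 0 0 0 0 0 255"

```text
clock: 18.32
position: [0.511, -0.2401, 0.2648]
tool_rot: [3.141, -0.0, 2.842]
force: [-0.4, -0.5, -5.0]
grip_width: 0.0433
```

Call:
carry_out --pt "0 0 12 0 0 0 255" --pt "0 0 12 0 0 0 255" --pt "0 0 8 0 0 0 255" --pt "0 0 0 0 0 0 255" --pt "0 0 0 0 0 0 255"

```text
clock: 18.73
position: [0.5111, -0.2395, 0.233]
tool_rot: [3.141, -0.001, 2.843]
force: [0.7, -0.8, -5.3]
grip_width: 0.043
```

Run:
```python
from h import *
f=bot.grab_frame("scene");save(f,"mix1.png",(130,150,330,390),2.5)
o=bot.observe();print(o["position"],o["tool_rot"],o["force"])
```

```text
[ 0.51128824 -0.23982769  0.23339265] [3.14150642e+00 1.92704486e-04 2.84237663e+00] [ 0.75656692  0.25611792 -5.52699489]
```

View pics/mix1.png

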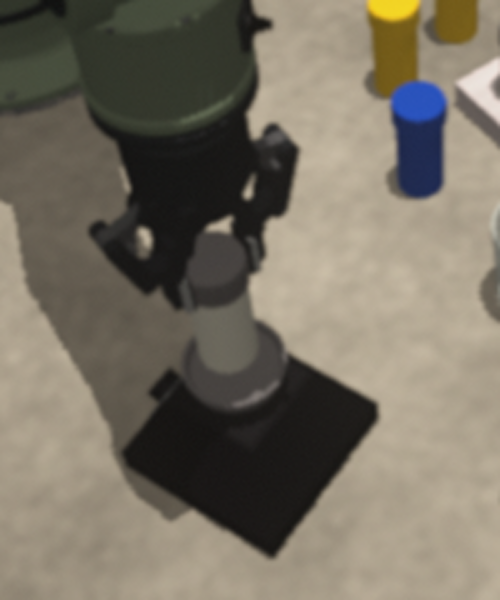

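The jar hangs upright over the middle of the platform: its foot is at crop (228,370) and the platform centre at about (235,368). Lowering now.

Call:
carry_out --pt "0 0 7 0 0 0 255" --pt "0 0 7 0 0 0 255" --pt "0 0 4 0 0 0 255" --pt "0 0 0 0 0 0 255" --pt "0 0 0 0 0 0 255"

```text
clock: 19.2
position: [0.5109, -0.2403, 0.2148]
tool_rot: [3.142, -0.0, 2.842]
force: [-0.5, -0.7, -5.4]
grip_width: 0.0435
```

Call:
carry_out --pt "0 0 2 0 0 0 255" --pt "0 0 2 0 0 0 255" --pt "0 0 0 0 0 0 255" --pt "0 0 0 0 0 0 255" --pt "0 0 0 0 0 0 255"

```text
clock: 19.62
position: [0.5111, -0.2404, 0.2113]
tool_rot: [-3.142, 0.001, 2.842]
force: [-0.2, -0.5, 1.9]
grip_width: 0.0435
```

Call:
carry_out --pt "0 0 2 0 0 0 255" --pt "0 0 2 0 0 0 255" --pt "0 0 0 0 0 0 255" --pt "0 0 0 0 0 0 255" --pt "0 0 0 0 0 0 255"

```text
clock: 20.03
position: [0.5114, -0.2406, 0.2077]
tool_rot: [-3.141, 0.001, 2.841]
force: [-1.5, 0.7, 12.5]
grip_width: 0.0431
```

Call:
carry_out --pt "0 0 1 0 0 0 255" --pt "0 0 0 0 0 0 255" --pt "0 0 0 0 0 0 255" --pt "0 0 0 0 0 0 255" --pt "0 0 0 0 0 0 255"

```text
clock: 20.45
position: [0.5118, -0.2408, 0.2075]
tool_rot: [-3.142, 0.003, 2.841]
force: [-3.0, 1.4, 24.8]
grip_width: 0.0435
```

Call:
carry_out --pt "0 0 0 0 0 0 255" --pt "0 0 0 0 0 0 255" --pt "0 0 0 0 0 0 255" --pt "0 0 0 0 0 0 255" --pt "0 0 0 0 0 0 255"

```text
clock: 20.87
position: [0.5118, -0.2407, 0.2075]
tool_rot: [3.142, 0.003, 2.841]
force: [-3.4, 1.3, 25.3]
grip_width: 0.0433
```

```bash
python3 w.py
python3 - <<'E'
from h import *
f=bot.grab_frame("scene");W=cloud(f);im=cv2.hconcat([cv2.resize(f["color"][y:y+180,x:x+130,::-1],None,fx=3,fy=3) for x,y in((165,180),(310,90))]);cv2.imwrite("pics/mix2.png",im)
v0,v1,u0,u1=285,330,195,255
p=W[v0:v1,u0:u1].reshape(-1,3);p=p[(p[:,2]>.1)&(p[:,2]<.13)];print("plat z",np.percentile(p[:,2],[5,25,50,75,95]),len(p))
p=W[145:177,327:356].reshape(-1,3);p=p[abs(p[:,2]-.111)<.006];print("B",cv2.minEnclosingCircle(p[:,:2].astype(np.float32)),p[:,2].mean())
o=bot.observe();print(o["clock"],o["position"],o["force"],o["grip_width"])
E
```

```text
[-3.744023    0.88870415 25.25651605] [0.5210791  0.32574212 0.37144282] [ 0.51177941 -0.24071744  0.20747506]
plat z [0.10904379 0.11183052 0.11372972 0.11747085 0.12501761] 764
B ((0.49124693870544434, 0.17109118402004242), 0.0252541434019804) 0.11126564915932693
21.5167 [ 0.51180063 -0.24073395  0.20749611] [-3.67449922  0.55731795 24.95713061] 0.0435793892498047
```

View pics/mix2.png

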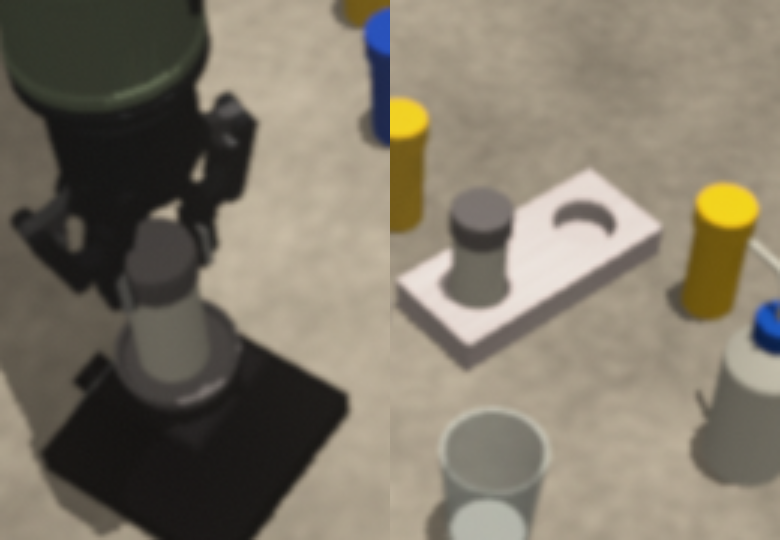

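The heavy jar stands upright and gripped on the platform, foot at (175,360). Jar B stands alone in the rack at (480,250). The last 1 mm of command raised the force by 12 N and moved the TCP only 0.2 mm, so the platform is at its stop. Handing in.

```bash
python3 -c "
from workcell import bot
print(bot.job_done())"
```

```text
the job is handed in; nothing more can be done
None
```

The heavier jar is gripped and pressed onto the mixer platform, and the lighter one is back in the rack. I handed the job in at about 21.5 s; no verdict was reported.

- **Weighing:** I lifted both jars clear of the rack in turn. The far-left one (well A) read 5.3 N and the other (well B) about 1.8 N. A is the heavier, so I set B back before lifting A again and carrying it to the mixer.
- **Platform:** The tool is within about 1 mm of the platform's measured centre. It pushes with about 25 N, and TCP height puts the platform at its stop (6 mm down). Depth readings of the platform agree: a median of 114 mm, down from 118 mm, though rim and jar points are mixed in. The jar looks upright in the last picture.
- **Lighter jar:** B stands upright and untouched in its well, with its cap top at 111 mm as at the start.
- **Bystanders:** The arm's path kept well clear of the wash bottle, beaker and reagent bottle. I did not measure their positions again at the end.

No check failed. B's weight reading was noisy (about ±0.6 N), but that is small beside the 3.5 N difference.

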